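# Turn the spacer block in the vise so its sealant face meets the light

### The job

The aluminium block in the vise has old orange sealant on the face that is turned to the sliding jaw. Open the jaw, turn the block a quarter turn so that the orange face looks out of the open end of the jaws on the side where the yellow lantern stands, and clamp it again: standing upright and flat on the vise's bed, between the jaws across its whole width, with the sliding jaw pushed up snug so that both jaws touch it squarely. Do not drop the block, and leave the lantern and everything else on the bench where it is.

Things in the scene. Friction and masses are not known exactly. Their poses are not given: they have to be found in the camera images.
- vise: Grey steel vise bolted down, 265 long, jaws 100 wide. Origin on the bench below the middle of the fixed jaw's face. x runs level from fixed to sliding jaw, roughly away from the robot (yaw up to 0.3 rad either way); y along the jaw faces, the jaws' open ends being +y and -y; z up. Flat bed 45 above the bench, x -55 to 210. Fixed jaw x -56 to 0, y -50 to 50, top 90 above the bench.
- jaw (a joint): Slide of the sliding jaw (100 wide, 28 thick, top 90 above the bench), m. Jaw gap = 0.042 + this value; it grows as the jaw opens along the vise's +x; range -0.040 to 0.065. Starts between 0 and 0.010. About 4 N of friction (up to 6 N more when it shoves the block along the bed), no spring, screw or lock: it stays where it is pushed or pulled to by its blue paddle.
- paddle (a point): Middle of the top edge of the sliding jaw's upright blue paddle, 130 above the bench and 75 behind the sliding jaw's face. Paddle 14 thick (vise x), 44 wide (y), free down to the carriage 65 above the bench. 40 mm are free between it and the jaw plate; the carriage reaches 22 mm beyond it.
- block: Loose aluminium block, 40 (x) by 56 (y) by 85 high (z), about 0.4 kg. Origin: centre of the underside. Its +x face (56 wide) bears thin orange sealant, seen also as a 7 mm strip along that edge of its top; dark bore in the top. It starts upright on the bed, 40 mm side across the gap, +x to the sliding jaw, top 130 above the bench, up to 20 mm off the jaws' middle along them.
- lantern: Yellow and white upright round work lantern, 76 diameter, 125 high, loose on the bench about 0.3 m to the left or to the right of the vise (which side varies). Origin: centre of its underside.
- oil_bottle: Black plastic bottle with red cap, 64 diameter, 140 high, on the other side of the vise from the lantern. Origin: centre of its underside. Leave it alone.
- plug_a: Spark plug lying on the bench, white ceramic and nickel, 74 long (its x), 18 thick. Origin: under its middle. Leave it alone.
- plug_b: A second spark plug, the same.
- plug_c: A third spark plug, the same.
- socket: Chrome spark plug socket standing upright, 25 diameter, 65 high. Origin: centre of its underside. Leave it alone.
- feeler_gauge: Red plastic feeler gauge lying flat, 105 by 22 by 14 with a steel leaf end. Origin: under its middle. Leave it alone.
- filter_cover: Dented aluminium air filter cover, round, 130 diameter, 46 high with its knob. Origin: centre of its underside. Leave it alone.
- scraper: Scraper with a wooden handle, 190 long (its x), 24 high, lying flat. Origin: on the bench under the shaft. Leave it alone.
There are look-alikes about, which are no part of the job. There is more than one size of the block; the one meant has the size given above.

How it is judged:
By the outcome, as a careful person would: the job done as asked, in the order asked, and still so for the second after the job is handed in, with the robot touching nothing.
It also fails if it takes over 64 s, if anything falls off the work surface, if the arm or the gripper's body presses on something with over 40 N, if the wrist force passes 120 N, or if a joint passes its speed limit or range.

### The arm

A 6-joint arm with a two-finger parallel gripper is mounted at the origin on the work surface. World frame = base frame: x ahead of the robot, y to its left, z up, the work surface at z = 0. Lengths are in mm, angles in rad, forces in N, time in s.
With the tool pointing down it reaches from about 425 to 1125 mm from the base axis. Payload 14.9 kg.
Tool frame: the origin (TCP) lies at the very end of the fingers, on their centre line; the grasp point (between the pads) lies 19 mm behind it (arm.tcp_to_grasp is the distance from the TCP to the grasp point, in mm); z points along the fingers, y is the direction in which the jaws open and shut (so a half turn about z gives the same grasp; the last joint's range is limited). The gripper opens to 91 mm and grips with 3 to 60 N. Pads are 32 mm wide; open, the fingers measure 118 mm over their backs; the gripper's body (76 mm by 178 mm) begins 60 mm behind the grasp point.
Start: joints at [-1.289, 0.379, 1.734, -0, 1.028, -0.033], TCP at [216.734, -665.616, 213.932] pointing down, gripper open.
Joint ranges: [-2.77, 2.77], [-0.74, 2.19], [0, 2.66], [-1.06, 4.2], [0.31, 2.87], [-3.08, 3.08]. Speed limits (rad/s): [1.89, 1.89, 2.39, 3.14, 3.14, 3.14].

### API

Orientations are given as a unit quaternion [w, x, y, z].
In Python, from station import arm gives the robot as it stands. The module is installed in compiled form; this text tells all that it offers.
- The arm moves only by the tool send_rows, never from a script. Its arguments are lists of equal length, an entry for each row: "jaw": the gripper command: -1 is fully open, 1 is shut, values between are in proportion; "dp": the shift along the tool's x, y, z as a fraction of full scale, a list of three; "turn": the turn about the tool's z as a fraction of full scale. A call has 1 to 12 rows; each row is the pose to reach, as a shift and turn from the pose commanded when the call began, along the tool's axes at that moment, turning the shorter way round; what a row does not reach only later rows make up. Full scale, the value 1, is 500 mm for a shift and pi rad for a turn. A row lasts 1/10 s, in which the tool goes at most 50 mm and 8.59 degrees, less where a joint would pass 70% of its speed; a pose out of reach is approached as far as the arm can. A call with a number of a shift or a turn outside -1 to 1 is refused whole. A call with a gripper value outside its range is refused whole. The fingers move at their own pace and stop on an object; the grip force is fixed at half the most. Time passes only in rows, so rows that repeat a pose let the fingers close. It gives the time, the measured TCP pose, the force and the opening at its end, in the units of the state.
- arm.observe(): the state, without advancing time (a new reading comes with each control period).
- arm.camera(name): name is "scene" or "top"; returns a dict with "img" (400x640x3 uint8, blue, green, red), "camera_matrix" (3x3 intrinsics, pixels), "world_to_cam" (4x4, takes a point from world to camera coordinates). Camera axes: x right, y up, looking along -z (the intrinsics and any distortion apply to the point x, -y, -z); pixel columns grow to the right and rows downward; lengths in mm; the calibration is good to about 2 mm. A picture is of the moment at which its call begins. There is no depth.
- arm.close_job(): hands the job in, once; it reports no verdict.
The state is a dict: "time": time; "q": joint angles; "qd": joint speeds; "effort": joint torques, N m; "eef_pos": TCP position; "ee_rot": TCP orientation; "wrist_force": force on the tool from outside, world axes, zero at the start; "wrist_torque": the same for the moment, N m; "grip_width": opening from 0.0 (shut) to 1.0 (fully open).
Only numpy, scipy, OpenCV 4.12 (cv2) and the standard library are available. Lean on these libraries where they do the work, as an engineer would, in place of code of your own. Each camera call takes 0.05 s, during which the arm holds its last target.

## Working session

There is one attempt and no reset: what is moved stays moved. The work goes in short steps, Python scripts to look and compute and a tool call to move; the robot and the scene stay as the last step left them, time stands still between calls to the robot, and variables do not carry over. Pictures are saved under pics/ and viewed, and the job is handed in when it is done.

Besides the shell and the picture viewer there is one more tool, called after "Call:" as a command line: name --pt "numbers of a row" for each row, then --argument value for the rest. send_rows: Moves the arm, as the interface text tells. Shift numbers are shares of 500 mm and turn numbers shares of pi rad, none past 1 either way. Its arguments: {"type":"object","properties":{"jaw":{"type":"array"},"dp":{"type":"array"},"turn":{"type":"array"}},"required":["jaw","dp","turn"]}

```bash
mkdir -p pics
python3 - <<'E'
from station import arm
import cv2
for n in("scene","top"):
    c=arm.camera(n); cv2.imwrite(f"pics/{n}0.png",c["img"]); print(n,c["camera_matrix"].tolist(),c["world_to_cam"].round(3).tolist(), [k for k in c])
s=arm.observe(); print(s)
E
```

```text
scene [[481.55668456863344, 0.0, 322.2926044292038], [0.0, 481.55668456863344, 196.59284772862094], [0.0, 0.0, 1.0]] [[0.769, 0.639, 0.011, -418.429], [-0.402, 0.47, 0.786, 128.358], [0.497, -0.609, 0.619, -1650.574], [0.0, 0.0, 0.0, 1.0]] ['img', 'camera_matrix', 'world_to_cam']
top [[509.1945124794461, 0.0, 315.16025728028563], [0.0, 509.1945124794461, 203.2102057659688], [0.0, 0.0, 1.0]] [[-0.02, -1.0, -0.017, -0.362], [0.986, -0.023, 0.165, -543.274], [-0.165, -0.014, 0.986, -1595.256], [0.0, 0.0, 0.0, 1.0]] ['img', 'camera_matrix', 'world_to_cam']
{'time': 0.1, 'q': array([-1.28930987e+00,  3.79375722e-01,  1.73471280e+00, -2.16822771e-05,
        1.02847846e+00, -3.32981290e-02]), 'qd': array([-0.00130121, -0.001016  , -0.00116788, -0.00039532,  0.0002774 ,
        0.00019172]), 'effort': array([ 1.72140335e-04, -7.65044904e+01, -4.35294092e+01,  6.52513630e-02,
        3.98504769e-02,  4.97130486e-06]), 'eef_pos': array([ 216.62277707, -665.27349509,  213.34488074]), 'ee_rot': array([-4.82266033e-04,  9.87638387e-01,  1.56748780e-01, -6.95103070e-05]), 'wrist_force': array([ 0.48956598,  0.50836885, -1.42522661]), 'wrist_torque': array([-0.0119439 ,  0.0443442 , -0.02740065]), 'grip_width': 0.9986387836905368}
```

View pics/scene0.png

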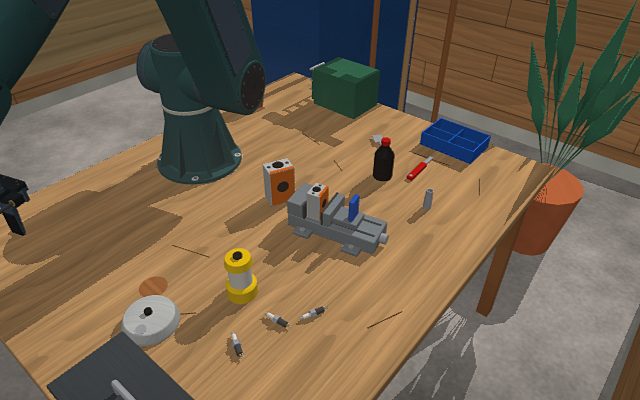

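View pics/top0.png

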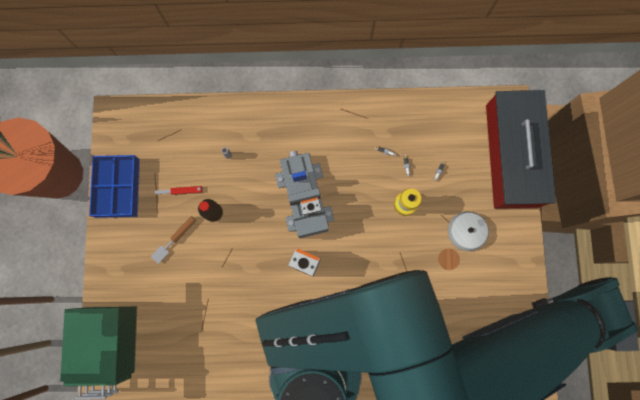

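The scene image shows the vise at (335,215) with the block in it at (317,200). A bigger look-alike block stands on the bench at (280,183), and the lantern is at (240,275). In the top image the vise block is at (310,207), the look-alike at (304,263), and the lantern at (408,202), which is robot right, world -y.

Candidates for the block are the vise block, top (310,207), and the bench block, top (304,263). I choose the one in the vise and will check it in a crop.

```bash
cat > h.py <<'E'
from station import arm
import numpy as np, cv2
def snap(n):
    return arm.camera(n)
def ray(c,uv):
    K=c["camera_matrix"];T=c["world_to_cam"];R=T[:3,:3];t=T[:3,3]
    d=np.array([(uv[0]-K[0,2])/K[0,0],-(uv[1]-K[1,2])/K[1,1],-1.])
    return -R.T@t,R.T@d
def onz(c,uv,z):
    o,d=ray(c,uv);return o+d*(z-o[2])/d[2]
def proj(c,p):
    K=c["camera_matrix"];T=c["world_to_cam"];q=T[:3,:3]@np.array(p,float)+T[:3,3]
    return np.array([K[0,2]+K[0,0]*q[0]/-q[2],K[1,2]+K[1,1]*-q[1]/-q[2]])
def two(c1,u1,c2,u2):
    o1,d1=ray(c1,u1);o2,d2=ray(c2,u2)
    d1/=np.linalg.norm(d1);d2/=np.linalg.norm(d2)
    s=np.linalg.lstsq(np.c_[d1,-d2],o2-o1,rcond=None)[0]
    a=o1+s[0]*d1;b=o2+s[1]*d2
    return (a+b)/2,np.linalg.norm(a-b)
def crop(c,x0,y0,x1,y1,s,f):
    cv2.imwrite(f,cv2.resize(c["img"][y0:y1,x0:x1],None,fx=s,fy=s,interpolation=cv2.INTER_CUBIC))
E
python3 - <<'E'
from h import *
c=snap("top");crop(c,265,140,345,245,5,"pics/t1.png")
hsv=cv2.cvtColor(c["img"],cv2.COLOR_BGR2HSV)
c2=snap("scene");crop(c2,265,160,395,260,6,"pics/s1.png")
E
```

```text
(no output)
```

View pics/t1.png

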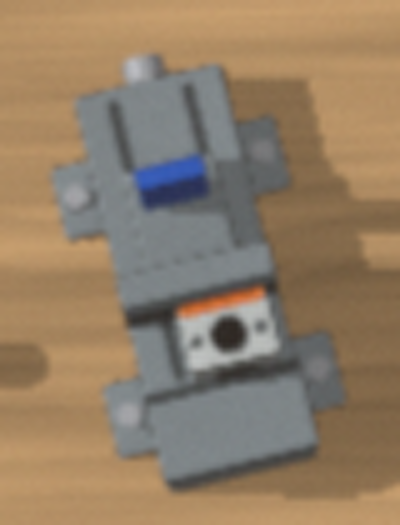

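View pics/s1.png

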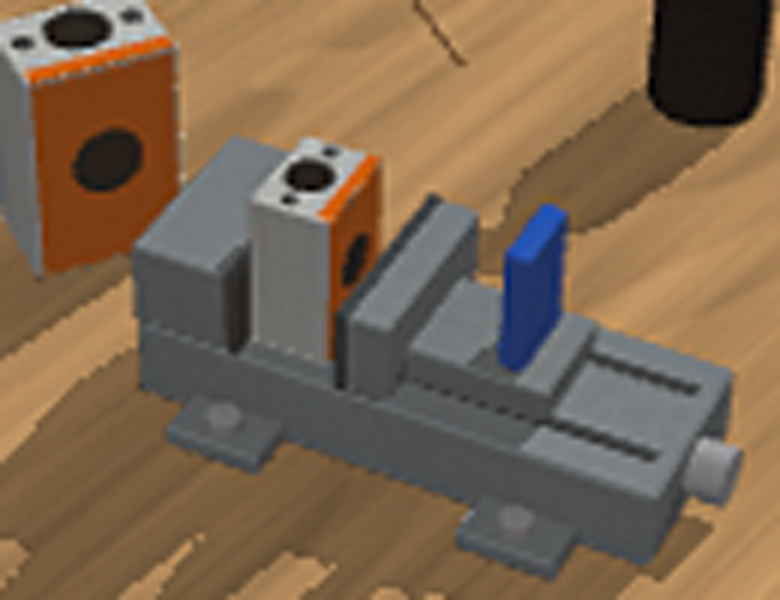

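Run:
```python
from h import *
t=snap("top");s=snap("scene")
def mask(c,box,lo,hi):
    h=cv2.cvtColor(c["img"],cv2.COLOR_BGR2HSV);m=cv2.inRange(h,lo,hi);k=np.zeros_like(m);k[box[1]:box[3],box[0]:box[2]]=255
    return m&k
T=lambda x,y:(265+(x+.5)/5-.5,140+(y+.5)/5-.5)
S=lambda x,y:(265+(x+.5)/6-.5,160+(y+.5)/6-.5)
print("fixed jaw top z90"); 
P=[onz(t,T(*p),90)[:2] for p in[(148,400),(303,372),(318,447),(172,488)]]
for p in P:print(p.round(1))
d=lambda a,b:(np.linalg.norm(P[a]-P[b]).round(1),np.degrees(np.arctan2(*(P[a]-P[b])[::-1])).round(1))
print(d(0,1),d(3,2),d(0,3),d(1,2))
print("bed long edges z45", [onz(t,T(*p),z)[:2].round(1) for p,z in[((78,100),45),((222,67),45)]])
print("jaw plate top z90",[onz(t,T(*p),90)[:2].round(1) for p in[((122,285)),((268,245)),((278,283)),((130,315))]])
print("block top z130",[onz(t,T(*p),130)[:2].round(1) for p in[(178,308),(266,289),(279,355),(190,376)]])
m=mask(t,(285,165,310,185),(105,150,90),(125,255,255))
ys,xs=np.nonzero(m);print("blue",len(xs),xs.min(),xs.max(),ys.min(),ys.max())
print("paddle top z130",[onz(t,T(*p),130)[:2].round(1) for p in[(136,178),(204,157),(206,168),(139,192)]])
# two view checks
for n,a,b in[("block orange left-scene corner",(380,160),(178,292)),("block or near",(322,218),(266,289)),("fixedjaw in -y",(218,270),(303,372)),("blocktop nearfix -y",(250,205),(279,355)),("paddle",(560,208),(136,178))]:
    p,e=two(s,S(*a),t,T(*b));print(n,p.round(1),e.round(1))
h=cv2.cvtColor(t["img"],cv2.COLOR_BGR2HSV)
m=mask(t,(390,180,430,225),(20,120,120),(35,255,255));ys,xs=np.nonzero(m);print("lantern",onz(t,(xs.mean(),ys.mean()),125).round(0))
```

```text
fixed jaw top z90
[485.3  53.6]
[500.8 -43.4]
[453.5 -51.6]
[430.   39.5]
(np.float64(98.2), np.float64(99.0)) (np.float64(94.1), np.float64(104.5)) (np.float64(57.1), np.float64(14.3)) (np.float64(47.9), np.float64(9.8))
bed long edges z45 [array([690.5,  99.3]), array([710.4,   4.6])]
jaw plate top z90 [array([558.6,  69. ]), array([582. , -23.3]), array([557.6, -29.1]), array([539.3,  64.2])]
block top z130 [array([536.2,  32.2]), array([546.7, -21.8]), array([505.7, -28.8]), array([494.1,  25.6])]
blue 49 293 304 172 177
paddle top z130 [array([618.1,  56.9]), array([630.4,  14.7]), array([623.4,  13.6]), array([609.3,  55.2])]
block orange left-scene corner [542.7  29.3 133.9] 7.5
block or near [546.4 -21.8 131.8] 0.0
fixedjaw in -y [501.2 -42.8  90.9] 1.7
blocktop nearfix -y [507.6 -28.  123. ] 2.3
paddle [619.1  57.3 127.3] 0.9
lantern [ 529. -295.  125.]
```

Run:
```python
from h import *
t=snap("top");s=snap("scene")
a=cv2.resize(t["img"][165:220,282:326],None,fx=14,fy=14,interpolation=cv2.INTER_CUBIC)[:600]
cv2.imwrite("pics/t2.png",cv2.resize(t["img"][165:190,285:315],None,fx=24,fy=24,interpolation=cv2.INTER_NEAREST))
cv2.imwrite("pics/t3.png",cv2.resize(t["img"][188:222,292:326],None,fx=17,fy=17,interpolation=cv2.INTER_CUBIC))
# predicted positions with vise guess
import math
def W(p,o=(494.7,5.7),y=.2215):
    c,s_=math.cos(y),math.sin(y);return (o[0]+c*p[0]-s_*p[1],o[1]+s_*p[0]+c*p[1],p[2])
im=cv2.resize(t["img"][140:245,265:345],None,fx=5.7,fy=5.7,interpolation=cv2.INTER_CUBIC)
def dot(p,col=(0,255,0)):
    u=proj(t,W(p));q=((u-[265,140]+.5)*5.7);cv2.circle(im,tuple(int(v) for v in q),2,col,-1)
for g in(46,50):
  for y in(-22,22):
    for x in(68,82):dot((g+x,y,130),(0,255,255) if g==50 else (0,0,255))
for x in(0,-56):
  for y in(-50,50):dot((x,y,90))
dot((210,-50,45));dot((210,50,45))
for x in(50,78):
  for y in(-50,50):dot((x,y,90),(0,255,255))
cv2.imwrite("pics/t4.png",im)
```

```text
(no output)
```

View pics/t2.png

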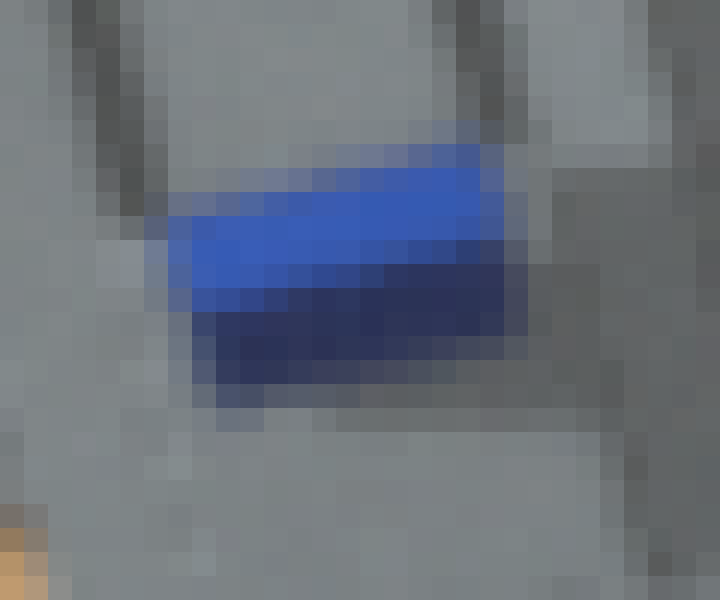

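View pics/t3.png

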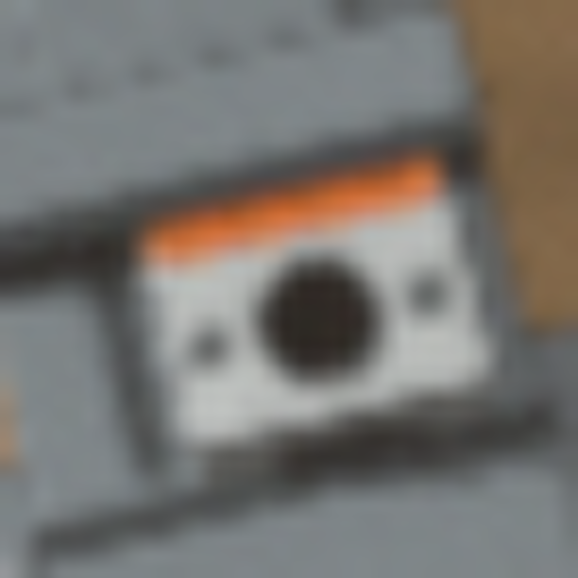

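View pics/t4.png

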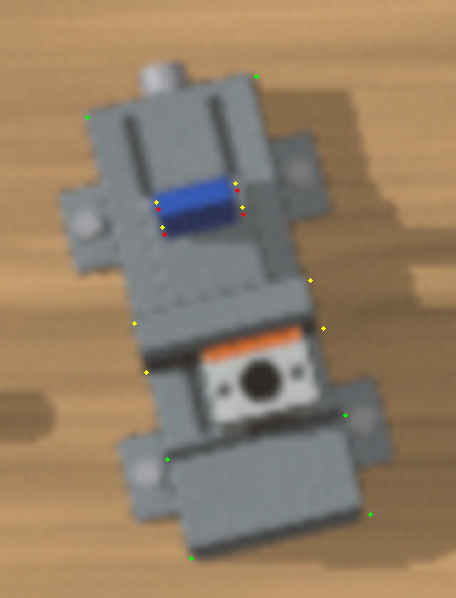

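```bash
cat >> h.py <<'E'
import math
def W(p,o=(494.7,5.7),y=.2215):
    c,s_=math.cos(y),math.sin(y);return (o[0]+c*p[0]-s_*p[1],o[1]+s_*p[0]+c*p[1],p[2])
def V(p,o=(494.7,5.7),y=.2215):
    d=np.array(p[:2])-o;c,s_=math.cos(y),math.sin(y);return np.array([c*d[0]+s_*d[1],-s_*d[0]+c*d[1]])
E
python3 - <<'E'
from h import *
t=snap("top");s=snap("scene")
u=lambda x,y:(292+(x+.5)/17-.5,188+(y+.5)/17-.5)
b=onz(t,u(320,320),130);h1=onz(t,u(208,343),130);h2=onz(t,u(430,293),130)
print("bore",b.round(1),V(b).round(1),"hole dir",math.atan2((h2-h1)[0],-(h2-h1)[1]))
# bore in scene: dark blob
u2=lambda x,y:(265+(x+.5)/6-.5,160+(y+.5)/6-.5)
print(two(t,u(320,320),s,u2(310,174)))
p=lambda x,y:(285+(x+.5)/24-.5,165+(y+.5)/24-.5)
P=np.array([onz(t,p(*q),130)[:2] for q in[(180,212),(488,148),(510,242),(200,312)]]);print(P.round(1),P.mean(0).round(1),V(P.mean(0)))
im=cv2.resize(s["img"][160:260,265:395],None,fx=6,fy=6,interpolation=cv2.INTER_CUBIC)
def dot(q,col=(0,255,0)):
    w=(proj(s,W(q))-[265,160]+.5)*6;cv2.circle(im,tuple(int(v) for v in w),3,col,-1)
for x in(0,-56):
  for y in(-50,50):dot((x,y,90))
for x in(210,-55):
  for y in(-50,50):dot((x,y,45),(255,255,0))
for x in(50,78):
  for y in(-50,50):dot((x,y,90),(0,255,255))
for x in(118,132):
  for y in(-22,22):dot((x,y,130),(0,0,255))
cv2.imwrite("pics/s2.png",im)
E
```

```text
bore [519.5   1.5 130. ] [23.3 -9.5] hole dir 0.2013528722854974
(array([519.59574972,   1.5154042 , 129.65069503]), np.float64(0.008493801600189001))
[[623.9  56.1]
 [631.4  16.4]
 [619.   13.8]
 [610.7  53.7]] [621.3  35. ] [129.90440128   0.79064616]
```

View pics/s2.png

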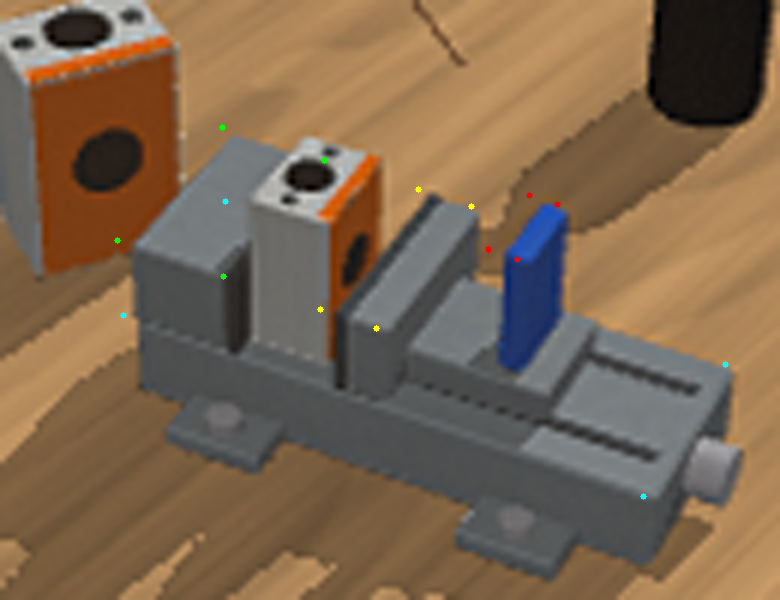

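The dots in the scene view sit about 6 mm towards the robot from the real edges. The dark strips on the jaws are liners, which belong to the faces. I'll solve the vise pose from measured corner points in both views by least squares.

Run:
```python
from h import *
from scipy.optimize import least_squares
t=snap("top");s=snap("scene")
T=lambda x,y:(265+(x+.5)/5-.5,140+(y+.5)/5-.5)
Z=lambda x,y:(265+(x+.5)/5.7-.5,140+(y+.5)/5.7-.5)
Q=lambda x,y:(285+(x+.5)/24-.5,165+(y+.5)/24-.5)
S=lambda x,y:(265+(x+.5)/6-.5,160+(y+.5)/6-.5)
F=[("fx",t,(-56,50,90),0,Z(192,548)),("fx",t,(-56,-50,90),0,Z(359,508)),
("fx",s,(-56,-50,90),0,S(135,245)),("fx",s,(-56,50,90),0,S(238,138)),
("bed",t,(210,50,45),0,T(78,100)),("bed",t,(210,-50,45),0,T(222,67)),
("bed",s,(210,-50,45),0,S(660,496)),("bed",s,(210,50,45),0,S(733,372)),
("pl",t,(28,50,90),1,T(120,285)),("pl",t,(28,-50,90),1,T(268,247)),
("pl",s,(28,-50,90),1,S(385,332)),("pl",s,(28,50,90),1,S(478,212)),
("pd",t,(82,22,130),1,Q(175,212)),("pd",t,(82,-22,130),1,Q(488,143)),("pd",t,(68,-22,130),1,Q(512,242)),("pd",t,(68,22,130),1,Q(198,312)),
("pd",s,(68,-22,130),1,S(504,252)),("pd",s,(82,-22,130),1,S(524,257)),("pd",s,(82,22,130),1,S(568,213)),("pd",s,(68,22,130),1,S(548,206))]
def r(v,full=False):
    out=[]
    for n,c,p,m,u in F:
        q=(p[0]+m*v[3],p[1],p[2]);out.append(proj(c,W(q,v[:2],v[2]))-u)
    return np.array(out) if full else np.ravel(out)
sol=least_squares(r,[500,6,.22,46],loss="soft_l1");print(sol.x.round(3))
for f,e in zip(F,r(sol.x,True)):print(f[0],f[2],e.round(1))
v=sol.x;print("block in vise",V((519.5,1.5),v[:2],v[2]), "paddle W",W((v[3]+75,0,130),v[:2],v[2]))
```

```text
[4.99924e+02 7.67800e+00 2.19000e-01 4.92000e+01]
fx (-56, 50, 90) [-0.9  0.1]
fx (-56, -50, 90) [ 1.1 -0.5]
fx (-56, -50, 90) [-1.1 -0.4]
fx (-56, 50, 90) [-0.8 -1.4]
bed (210, 50, 45) [-0.8 -1.1]
bed (210, -50, 45) [ 0.  -1.6]
bed (210, -50, 45) [-1.   0.7]
bed (210, 50, 45) [ 0.6 -0.7]
pl (28, 50, 90) [-1.  -1.8]
pl (28, -50, 90) [ 0.3 -1.7]
pl (28, -50, 90) [ 0.1 -0.3]
pl (28, 50, 90) [ 0.5 -0.6]
pd (82, 22, 130) [-0.3  0.2]
pd (82, -22, 130) [ 0.6 -0.2]
pd (68, -22, 130) [ 0.6 -0.1]
pd (68, 22, 130) [-0.2  0.4]
pd (68, -22, 130) [-1.1  0. ]
pd (82, -22, 130) [0.4 0.7]
pd (82, 22, 130) [-0.1 -1. ]
pd (68, 22, 130) [-1.5 -1.3]
block in vise [ 17.77013991 -10.27707661] paddle W (np.float64(621.1673375770908), np.float64(34.61563583138781), 130)
```

```bash
cat >> h.py <<'E'
from scipy.spatial.transform import Rotation as Rr
O=(498.5,7.3);Y=.219
def plan(p,psi=None):
    s=arm.observe();w,x,y,z=s["ee_rot"];R=Rr.from_quat([x,y,z,w]).as_matrix()
    cur=math.atan2(R[1,0],R[0,0])
    d=R.T@(np.array(p)-s["eef_pos"])/500
    tr=0 if psi is None else -((psi-cur+math.pi)%(2*math.pi)-math.pi)/math.pi
    print("t",s["time"],"tcp",s["eef_pos"].round(1),"psi",round(cur,4),"F",s["wrist_force"].round(1),"grip",round(s["grip_width"],3),"q",s["q"].round(2))
    print("dp",d.round(4),"turn",round(tr,4))
E
python3 -c "
from h import *
plan((621,34.6,215),math.pi/2+Y)"
```

```text
t 0.6 tcp [ 216.7 -665.6  213.9] psi 0.3148 F [ 1.  -0.3  0.1] grip 0.997 q [-1.29  0.38  1.73 -0.    1.03 -0.03]
dp [ 1.2024 -1.0813 -0.0021] turn -0.4695
```

Call:
send_rows --jaw '[-0.1, -0.1, -0.1, -0.1, -0.1, -0.1, -0.1, -0.1, -0.1]' --pt "0.6 -0.54 0" --pt "0.6 -0.54 0" --pt "0.6 -0.54 0" --pt "0.6 -0.54 0" --pt "0.6 -0.54 0" --pt "0.6 -0.54 0" --pt "0.6 -0.54 0" --pt "0.6 -0.54 0" --pt "0.6 -0.54 0" --turn '[-0.235, -0.235, -0.235, -0.235, -0.235, -0.235, -0.235, -0.235, -0.235]'

```text
time: 1.5
eef_pos: [420.1, -312.3, 214.1]
ee_rot: [-0.0, 0.864, 0.504, 0.0]
wrist_force: [0.2, -1.0, 0.5]
grip_width: 0.55
```

```bash
python3 -c "
from h import *
plan((621,34.6,190),math.pi/2+Y)"
```

```text
t 1.5 tcp [ 420.1 -312.3  214.1] psi 1.0568 F [ 0.2 -1.   0.5] grip 0.55 q [-0.68  0.1   2.09  0.    0.95 -0.17]
dp [0.8016 0.0088 0.0486] turn -0.2333
```

Call:
send_rows --jaw '[-0.1, -0.1, -0.1, -0.1, -0.1, -0.1, -0.1, -0.1, -0.1, -0.1, -0.1, -0.1]' --pt "0.8 0.01 0.048" --pt "0.8 0.01 0.048" --pt "0.8 0.01 0.048" --pt "0.8 0.01 0.048" --pt "0.8 0.01 0.048" --pt "0.8 0.01 0.048" --pt "0.8 0.01 0.048" --pt "0.8 0.01 0.048" --pt "0.8 0.01 0.048" --pt "0.8 0.01 0.048" --pt "0.8 0.01 0.048" --pt "0.8 0.01 0.048" --turn '[-0.233, -0.233, -0.233, -0.233, -0.233, -0.233, -0.233, -0.233, -0.233, -0.233, -0.233, -0.233]'

```text
time: 2.7
eef_pos: [620.3, 27.8, 190.1]
ee_rot: [0.0, 0.628, 0.778, -0.0]
wrist_force: [0.1, 0.8, 0.5]
grip_width: 0.546
```

```bash
python3 -c "
from h import *
plan((621,34.6,95),math.pi/2+Y)
t=snap('top');s=snap('scene')
crop(t,265,140,345,245,5,'pics/t5.png');crop(s,265,120,425,260,5,'pics/s5.png')"
```

```text
t 2.7 tcp [620.3  27.8 190.1] psi 1.7836 F [0.1 0.8 0.5] grip 0.546 q [ 0.01  0.29  1.91 -0.    0.94 -0.21]
dp [0.013  0.0043 0.1901] turn -0.002
```

View pics/s5.png

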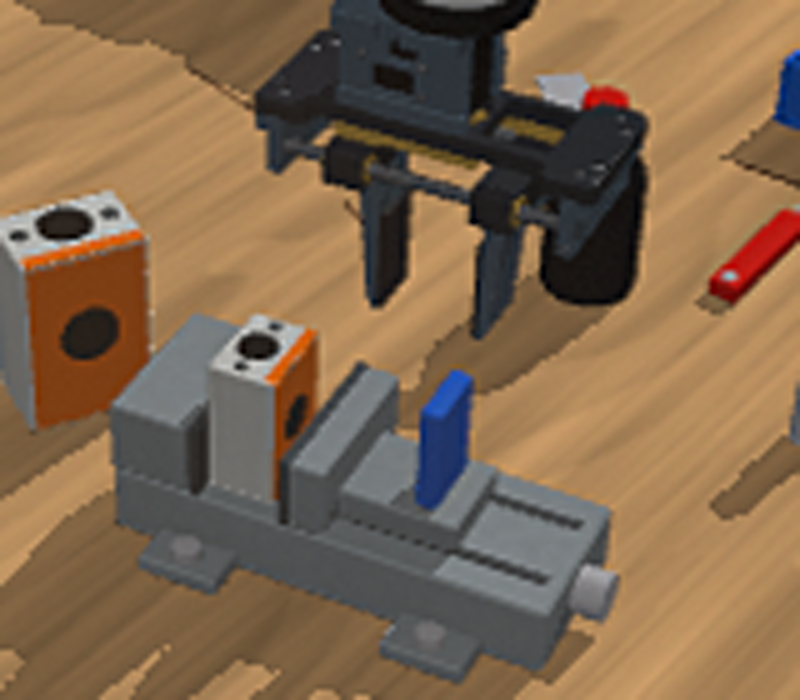

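The gripper hangs above the vise with its tips at crop (375,305) and (483,335), over the paddle top at (445,385). The block and vise have not moved.

Call:
send_rows --jaw '[-0.1, -0.1, -0.1, -0.1]' --pt "0.013 0.003 0" --pt "0.013 0.003 0.06" --pt "0.013 0.003 0.06" --pt "0.013 0.003 0.06" --turn '[-0.002, -0.002, -0.002, -0.002]'

```text
time: 3.2
eef_pos: [620.4, 35.8, 160.0]
ee_rot: [-0.001, 0.625, 0.781, -0.0]
wrist_force: [0.5, 0.1, 0.2]
grip_width: 0.548
```

Run:
```python
from h import *
plan((621,34.6,97),math.pi/2+Y)
t=snap('top');s=snap('scene')
crop(s,305,150,385,230,7,'pics/s6.png')
s_=arm.observe();p=s_["eef_pos"]
```

```text
t 3.2 tcp [620.4  35.8 160. ] psi 1.7914 F [0.5 0.1 0.2] grip 0.548 q [ 0.02  0.33  1.92  0.    0.89 -0.2 ]
dp [-0.0027  0.0008  0.1259] turn 0.0005
```

View pics/s6.png

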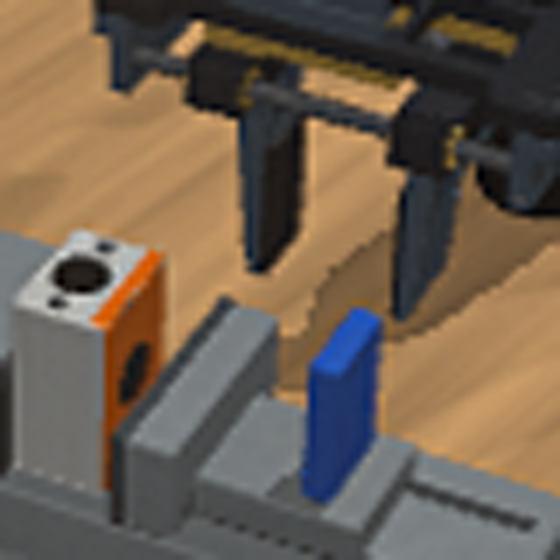

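The fingers straddle the paddle (its top is at crop (345,335), tips at (260,270) and (400,318)), 30 mm above it. I'll descend and grip.

Call:
send_rows --jaw '[-0.1, -0.1, -0.1, -0.1, -0.1]' --pt "0 0 0.03" --pt "0 0 0.07" --pt "0 0 0.12" --pt "0 0 0.125" --pt "0 0 0.125" --turn '[0, 0, 0, 0, 0]'

```text
time: 3.8
eef_pos: [620.5, 35.8, 97.0]
ee_rot: [-0.0, 0.625, 0.781, -0.0]
wrist_force: [-0.1, -0.2, 0.0]
grip_width: 0.549
```

Call:
send_rows --jaw '[0.2, 0.6, 1, 1, 1, 1]' --pt "0 0 0" --pt "0 0 0" --pt "0 0 0" --pt "0 0 0" --pt "0 0 0" --pt "0 0 0" --turn '[0, 0, 0, 0, 0, 0]'

```text
time: 4.4
eef_pos: [621.4, 35.8, 97.9]
ee_rot: [0.001, 0.625, 0.781, 0.0]
wrist_force: [2.6, 2.0, 3.4]
grip_width: 0.152
```

Run:
```python
from h import *
plan((621,34.6,97),math.pi/2+Y)
t=snap('top');s=snap('scene')
crop(s,305,150,385,230,7,'pics/s7.png')
```

```text
t 4.4 tcp [621.4  35.8  97.9] psi 1.7918 F [2.6 2.  3.4] grip 0.152 q [ 0.02  0.42  1.94 -0.    0.79 -0.2 ]
dp [-0.0023 -0.0013  0.0018] turn 0.0006
```

View pics/s7.png

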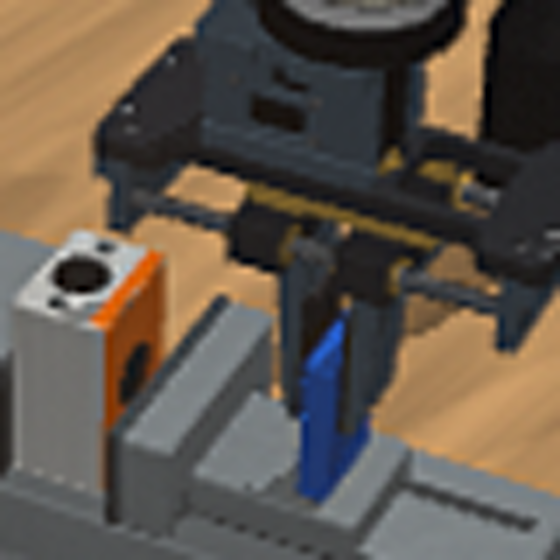

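The gripper holds the paddle at a width of 13.8 mm, matching its 14. I'll pull the jaw open by about 48 mm.

Call:
send_rows --jaw '[1, 1, 1, 1, 1, 1, 1, 1]' --pt "0 0.01 0" --pt "0 0.026 0" --pt "0 0.044 0" --pt "0 0.062 0" --pt "0 0.08 0" --pt "0 0.09 0" --pt "0 0.096 0" --pt "0 0.096 0" --turn '[0, 0, 0, 0, 0, 0, 0, 0]'

```text
time: 5.3
eef_pos: [668.1, 46.4, 97.9]
ee_rot: [0.0, 0.625, 0.781, 0.0]
wrist_force: [-0.0, 2.1, 7.5]
grip_width: 0.154
```

Run:
```python
from h import *
plan((621,34.6,97),math.pi/2+Y)
s=snap('scene')
crop(s,265,150,395,260,6,'pics/s8.png')
```

```text
t 5.3 tcp [668.1  46.4  97.9] psi 1.7917 F [-0.   2.1  7.5] grip 0.154 q [ 0.03  0.48  1.84  0.    0.82 -0.19]
dp [-0.0025 -0.0971  0.0018] turn 0.0006
```

View pics/s8.png

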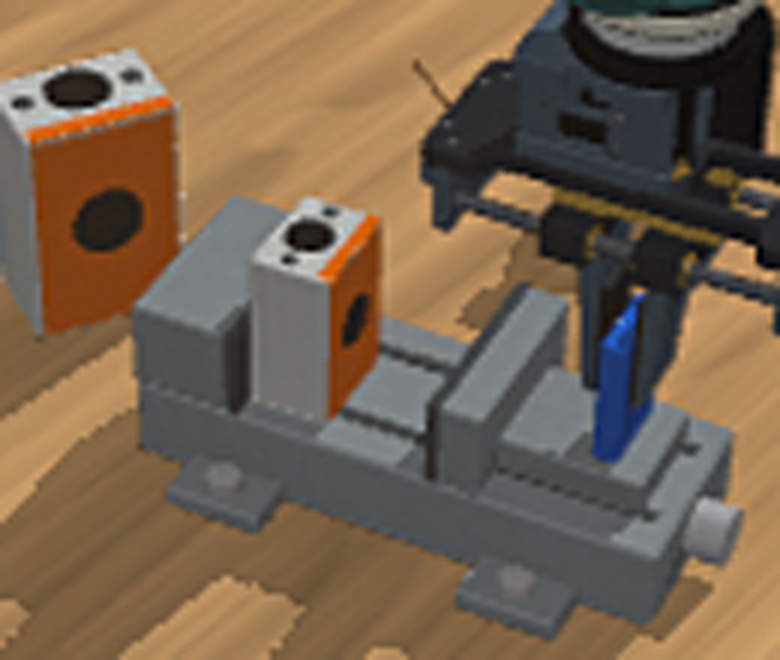

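The jaw is open and the block stays upright at the fixed jaw, its top at crop (312,240). I'll release the paddle and go up.

Call:
send_rows --jaw '[-0.1, -0.1, -0.1, -0.1, -0.3, -0.3, -0.3]' --pt "0 0 0" --pt "0 0 0" --pt "0 0 0" --pt "0 0 -0.04" --pt "0 0 -0.12" --pt "0 0 -0.16" --pt "0 0 -0.16" --turn '[0, 0, 0, 0, 0, 0, 0]'

```text
time: 6.05
eef_pos: [669.1, 46.3, 180.5]
ee_rot: [0.002, 0.625, 0.781, 0.001]
wrist_force: [-0.6, -0.7, 0.1]
grip_width: 0.647
```

Run:
```python
from h import *
t=snap('top');s=snap('scene')
crop(t,265,130,345,245,5,'pics/t9.png')
plan((519.5,1.5,160),math.pi/2+Y)
```

```text
t 6.15 tcp [667.3  46.2 177.1] psi 1.7912 F [0.  0.2 0. ] grip 0.648 q [ 0.03  0.37  1.82  0.    0.95 -0.19]
dp [-0.0226 -0.308   0.0342] turn 0.0005
```

View pics/t9.png

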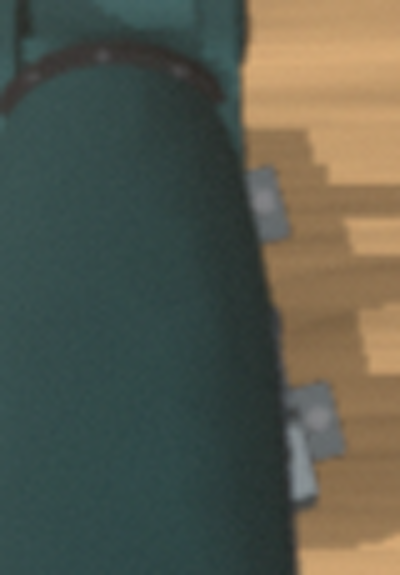

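The top view is covered by the arm, so I'll use the earlier bore position, which both views gave. I'll move above the block.

Call:
send_rows --jaw '[-0.4, -0.4, -0.4, -0.4, -0.4, -0.4]' --pt "-0.022 -0.308 0.03" --pt "-0.022 -0.308 0.03" --pt "-0.022 -0.308 0.03" --pt "-0.022 -0.308 0.03" --pt "-0.022 -0.308 0.03" --pt "-0.022 -0.308 0.03" --turn '[0, 0, 0, 0, 0, 0]'

```text
time: 6.75
eef_pos: [520.6, 1.9, 162.2]
ee_rot: [0.0, 0.625, 0.781, 0.0]
wrist_force: [-0.0, -0.5, -0.2]
grip_width: 0.7
```

Run:
```python
from h import *
s=snap('scene')
crop(s,265,110,395,260,5,'pics/s10.png')
plan((519.5,1.5,98),math.pi/2+Y)
```

```text
t 6.8 tcp [520.9   2.  162.3] psi 1.7914 F [-0.1  0.4 -0.5] grip 0.701 q [-0.04  0.17  2.12  0.    0.85 -0.26]
dp [-0.0004 -0.0029  0.1286] turn 0.0005
```

View pics/s10.png

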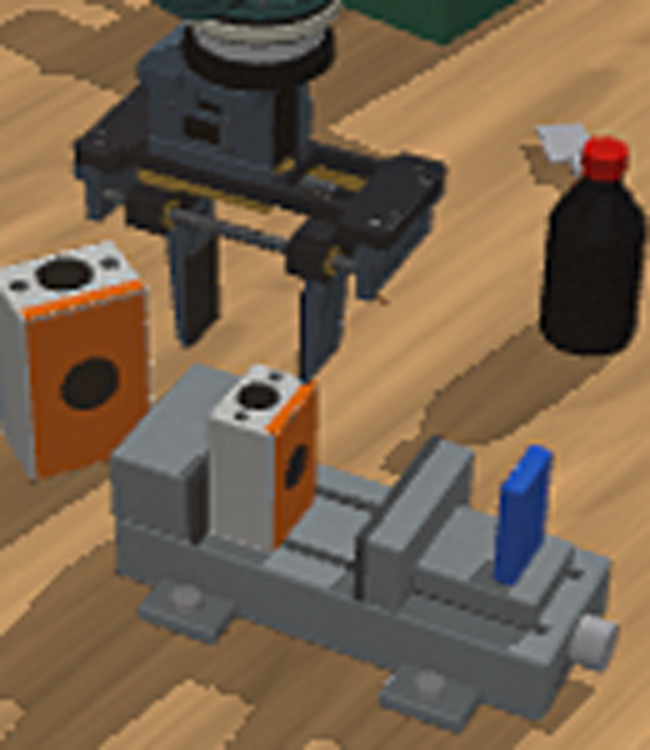

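Run:
```python
from h import *
s=snap('scene');T=snap('top')
im=cv2.imread('pics/top0.png')
m=cv2.inRange(im[252:276,290:320],(0,0,0),(60,60,60));ys,xs=np.nonzero(m);u=(290+xs.mean(),252+ys.mean());print(u)
print(two(T,(303.5,263),s,(277.3,164)))
```

```text
(np.float64(303.0625), np.float64(262.84375))
(array([348.69701547,  25.64560919, 121.97671149]), np.float64(0.2131586036503137))
```

The look-alike's top is at z 122 and the gripper body will stay above 175, so it's clear. I'll descend and grip the block.

Call:
send_rows --jaw '[-0.4, -0.4, -0.4, -0.4, -0.4]' --pt "0 -0.002 0.04" --pt "0 -0.002 0.09" --pt "0 -0.002 0.12" --pt "0 -0.002 0.128" --pt "0 -0.002 0.128" --turn '[0, 0, 0, 0, 0]'

```text
time: 7.4
eef_pos: [518.8, 1.7, 98.1]
ee_rot: [-0.0, 0.625, 0.781, -0.0]
wrist_force: [0.6, -0.3, 0.0]
grip_width: 0.7
```

Call:
send_rows --jaw '[0, 0.1, 0.3, 1, 1, 1, 1]' --pt "0 0 0" --pt "0 0 0" --pt "0 0 0" --pt "0 0 0" --pt "0 0 0" --pt "0 0 0" --pt "0 0 0" --turn '[0, 0, 0, 0, 0, 0, 0]'

```text
time: 8.1
eef_pos: [521.8, 1.9, 100.1]
ee_rot: [0.003, 0.625, 0.781, 0.002]
wrist_force: [11.9, 4.8, -0.2]
grip_width: 0.444
```

Run:
```python
from h import *
s=snap('scene')
crop(s,265,110,395,260,5,'pics/s11.png')
plan((519.5,1.5,98),math.pi/2+Y)
```

```text
t 8.15 tcp [521.8   1.9 100.1] psi 1.7912 F [12.1  4.5  0.1] grip 0.445 q [-0.04  0.28  2.14  0.    0.72 -0.26]
dp [ 0.0003 -0.0048  0.0041] turn 0.0004
```

View pics/s11.png

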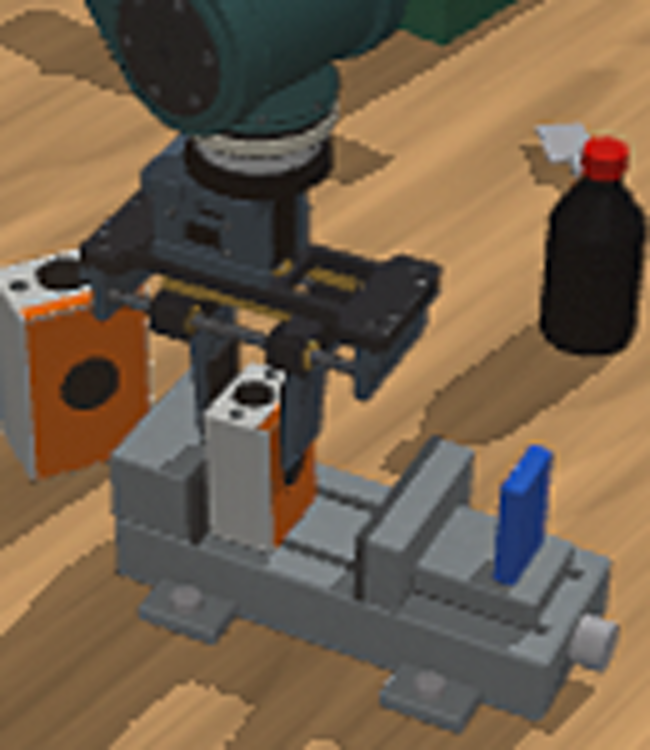

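The block is gripped at a width of 40.5 mm. The 12 N reaction shows it bears on the fixed jaw, which confirms the vise origin at about (500,7.6). I'll ease it off the jaw and lift.

Call:
send_rows --jaw '[1, 1, 1, 1, 1, 1, 1]' --pt "0 0.006 0" --pt "0 0.01 -0.01" --pt "0 0.012 -0.04" --pt "0 0.012 -0.08" --pt "0 0.012 -0.12" --pt "0 0.012 -0.14" --pt "0 0.012 -0.14" --turn '[0, 0, 0, 0, 0, 0, 0]'

```text
time: 8.85
eef_pos: [525.1, 3.0, 169.5]
ee_rot: [0.001, 0.625, 0.781, 0.001]
wrist_force: [0.6, -0.5, -5.0]
grip_width: 0.439
```

Run:
```python
from h import *
s=snap('scene')
crop(s,265,110,395,260,5,'pics/s12.png')
plan((531.3,14.6,165),Y)
```

```text
t 8.9 tcp [524.5   2.9 168.5] psi 1.7913 F [-0.6  0.3 -4.7] grip 0.442 q [-0.04  0.17  2.11 -0.    0.86 -0.26]
dp [0.0198 0.0183 0.007 ] turn 0.5005
```

View pics/s12.png

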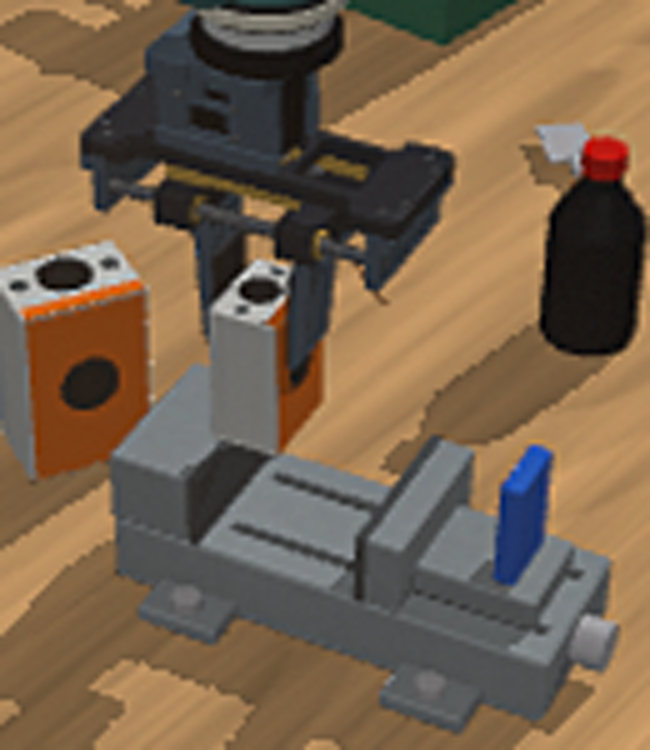

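The block is lifted, with a load of 4.7 N. Now the quarter turn, clockwise seen from above, moving over the target.

Call:
send_rows --jaw '[1, 1, 1, 1, 1, 1, 1, 1, 1, 1, 1, 1]' --pt "0.02 0.018 0" --pt "0.02 0.018 0" --pt "0.02 0.018 0" --pt "0.02 0.018 0" --pt "0.02 0.018 0" --pt "0.02 0.018 0" --pt "0.02 0.018 0" --pt "0.02 0.018 0" --pt "0.02 0.018 0" --pt "0.02 0.018 0" --pt "0.02 0.018 0" --pt "0.02 0.018 0" --turn '[0.04, 0.085, 0.13, 0.175, 0.22, 0.265, 0.31, 0.355, 0.4, 0.445, 0.48, 0.5]'

```text
time: 10.1
eef_pos: [530.4, 14.7, 167.0]
ee_rot: [-0.0, 0.994, 0.108, -0.001]
wrist_force: [0.5, 0.2, -4.5]
grip_width: 0.437
```

Call:
send_rows --jaw '[1, 1]' --pt "0 0 0" --pt "0 0 0" --turn '[0, 0]'

```text
time: 10.3
eef_pos: [530.7, 14.7, 167.6]
ee_rot: [-0.0, 0.994, 0.111, -0.001]
wrist_force: [-0.3, -0.4, -3.6]
grip_width: 0.435
```

Run:
```python
from h import *
s=snap('scene')
crop(s,265,110,395,260,5,'pics/s13.png')
plan((531.3,14.6,105),Y)
```

```text
t 10.35 tcp [530.8  14.7 167.8] psi 0.2225 F [-0.1 -0.1 -4.4] grip 0.434 q [-0.02  0.18  2.1  -0.    0.87  1.33]
dp [0.001  0.0004 0.1255] turn 0.0011
```

View pics/s13.png

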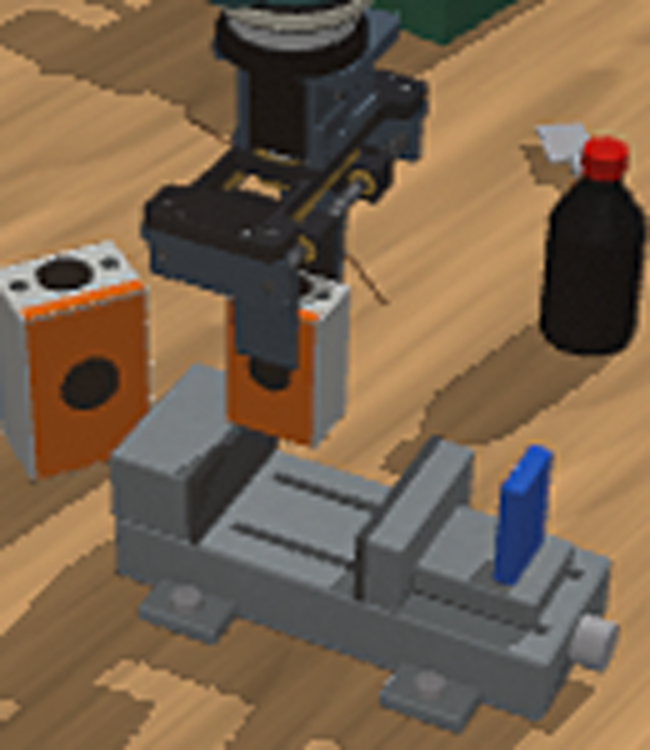

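Orange now faces the lantern side (−y). I'll shift 4 mm further from the fixed jaw for clearance and descend most of the way.

Call:
send_rows --jaw '[1, 1, 1, 1, 1]' --pt "0.008 0 0.02" --pt "0.008 0 0.06" --pt "0.008 0 0.1" --pt "0.008 0 0.117" --pt "0.008 0 0.117" --turn '[0, 0, 0, 0, 0]'

```text
time: 10.85
eef_pos: [534.4, 15.6, 108.5]
ee_rot: [-0.0, 0.994, 0.11, -0.001]
wrist_force: [-0.4, -0.4, -4.0]
grip_width: 0.438
```

Run:
```python
from h import *
s=snap('scene')
crop(s,285,150,365,245,7,'pics/s14.png')
plan((535.2,15.4,100),Y)
```

```text
t 10.9 tcp [535.   15.6 109.5] psi 0.2209 F [ 0.4  0.  -3.5] grip 0.442 q [-0.01  0.28  2.11  0.    0.75  1.34]
dp [0.0003 0.0004 0.0191] turn 0.0006
```

View pics/s14.png

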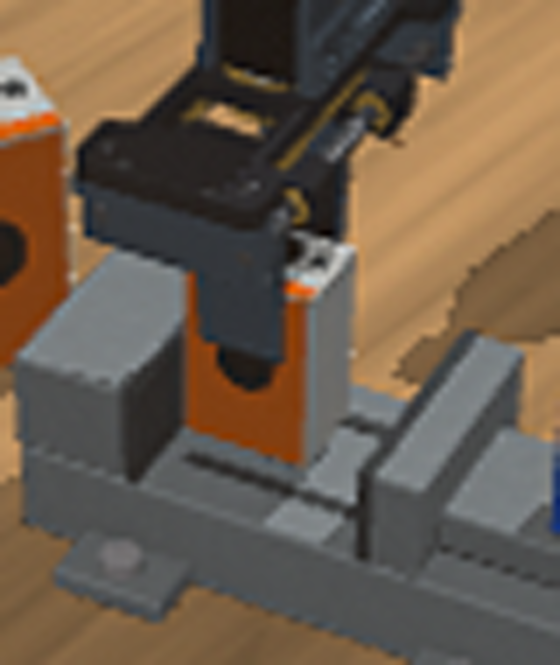

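Call:
send_rows --jaw '[1, 1, 1, 1]' --pt "0 0 0.006" --pt "0 0 0.012" --pt "0 0 0.015" --pt "0 0 0.015" --turn '[0, 0, 0, 0]'

```text
time: 11.3
eef_pos: [535.2, 15.6, 102.5]
ee_rot: [0.0, 0.994, 0.11, 0.0]
wrist_force: [-0.2, 0.4, -4.3]
grip_width: 0.441
```

Call:
send_rows --jaw '[1, 1]' --pt "0 0 0.002" --pt "0 0 0.002" --turn '[0, 0]'

```text
time: 11.5
eef_pos: [535.2, 15.5, 101.5]
ee_rot: [0.0, 0.994, 0.11, 0.0]
wrist_force: [0.2, 0.7, -4.0]
grip_width: 0.438
```

Call:
send_rows --jaw '[1, 1, 1]' --pt "0 0 0.002" --pt "0 0 0.003" --pt "0 0 0.003" --turn '[0, 0, 0]'

```text
time: 11.8
eef_pos: [535.1, 15.6, 99.8]
ee_rot: [-0.0, 0.994, 0.11, -0.0]
wrist_force: [0.2, -0.7, -3.4]
grip_width: 0.436
```

Call:
send_rows --jaw '[1, 1]' --pt "0 0 0.002" --pt "0 0 0.002" --turn '[0, 0]'

```text
time: 12.0
eef_pos: [535.4, 15.3, 99.3]
ee_rot: [0.0, 0.994, 0.11, 0.0]
wrist_force: [-2.9, -3.2, 3.5]
grip_width: 0.433
```

Contact: Fz went from −4 to +3.5. I'll release.

Call:
send_rows --jaw '[0.05, 0, -0.2, -0.3, -0.3]' --pt "0 0 0" --pt "0 0 0" --pt "0 0 0" --pt "0 0 0" --pt "0 0 0" --turn '[0, 0, 0, 0, 0]'

```text
time: 12.5
eef_pos: [535.2, 15.6, 98.9]
ee_rot: [-0.0, 0.994, 0.11, 0.0]
wrist_force: [-0.0, -0.1, -0.2]
grip_width: 0.642
```

Call:
send_rows --jaw '[-0.3, -0.3, -0.3, -0.3, -0.3]' --pt "0 0 -0.02" --pt "0 0 -0.06" --pt "0 0 -0.12" --pt "0 0 -0.16" --pt "0 0 -0.16" --turn '[0, 0, 0, 0, 0]'

```text
time: 13.0
eef_pos: [536.8, 15.6, 182.3]
ee_rot: [0.0, 0.994, 0.11, 0.002]
wrist_force: [-0.2, 0.3, 0.1]
grip_width: 0.647
```

Run:
```python
from h import *
s=snap('scene')
crop(s,265,110,395,260,5,'pics/s15.png')
plan((667.7,46,185),math.pi/2+Y)
```

```text
t 13.05 tcp [535.9  15.6 180.5] psi 0.2206 F [-0.3  1.1 -0.1] grip 0.648 q [-0.01  0.17  2.08  0.    0.89  1.34]
dp [ 0.2705 -0.0017 -0.0081] turn -0.4995
```

View pics/s15.png

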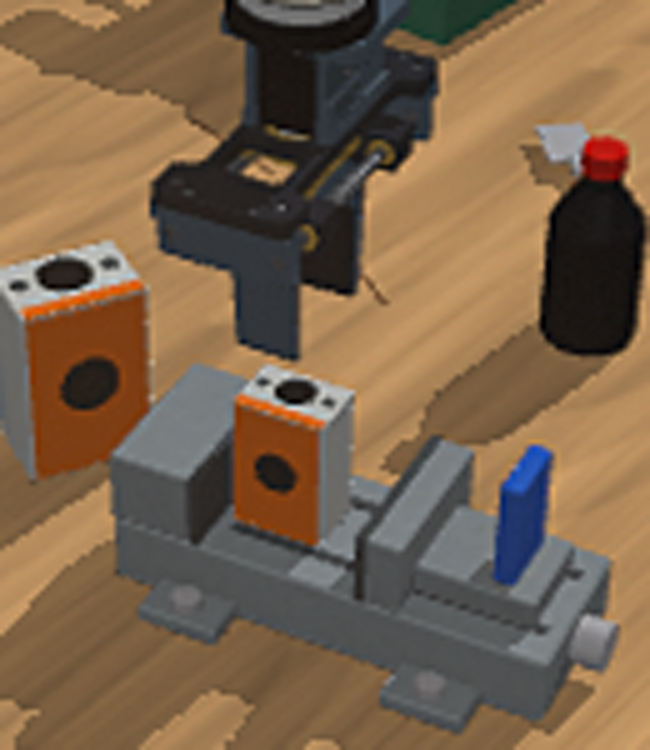

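The block stands upright between the jaws with orange to the lantern side. Its top is at crop (295,390). I'll return to the paddle.

Call:
send_rows --jaw '[-0.1, -0.1, -0.1, -0.1, -0.1, -0.1, -0.1, -0.1, -0.1, -0.1, -0.1, -0.1]' --pt "0.27 -0.002 -0.01" --pt "0.27 -0.002 -0.01" --pt "0.27 -0.002 -0.01" --pt "0.27 -0.002 -0.01" --pt "0.27 -0.002 -0.01" --pt "0.27 -0.002 -0.01" --pt "0.27 -0.002 -0.01" --pt "0.27 -0.002 -0.01" --pt "0.27 -0.002 -0.01" --pt "0.27 -0.002 -0.01" --pt "0.27 -0.002 -0.01" --pt "0.27 -0.002 -0.01" --turn '[-0.5, -0.5, -0.5, -0.5, -0.5, -0.5, -0.5, -0.5, -0.5, -0.5, -0.5, -0.5]'

```text
time: 14.25
eef_pos: [666.0, 46.0, 182.8]
ee_rot: [-0.001, 0.625, 0.781, -0.001]
wrist_force: [0.8, -0.4, 0.4]
grip_width: 0.553
```

Call:
send_rows --jaw '[-0.1, -0.1]' --pt "0 0 0" --pt "0 0 0" --turn '[0, 0]'

```text
time: 14.45
eef_pos: [666.4, 46.0, 183.5]
ee_rot: [-0.0, 0.626, 0.78, -0.0]
wrist_force: [-0.6, -0.2, -0.4]
grip_width: 0.546
```

Run:
```python
from h import *
s=snap('scene')
crop(s,265,110,395,260,5,'pics/s16.png')
plan((668,46.4,97),math.pi/2+Y)
```

```text
t 14.5 tcp [666.5  46.1 183.6] psi 1.7899 F [-0.1  0.3  0.2] grip 0.551 q [ 0.03  0.37  1.82  0.    0.96 -0.18]
dp [0.     0.0031 0.1733] turn 0.0
```

View pics/s16.png

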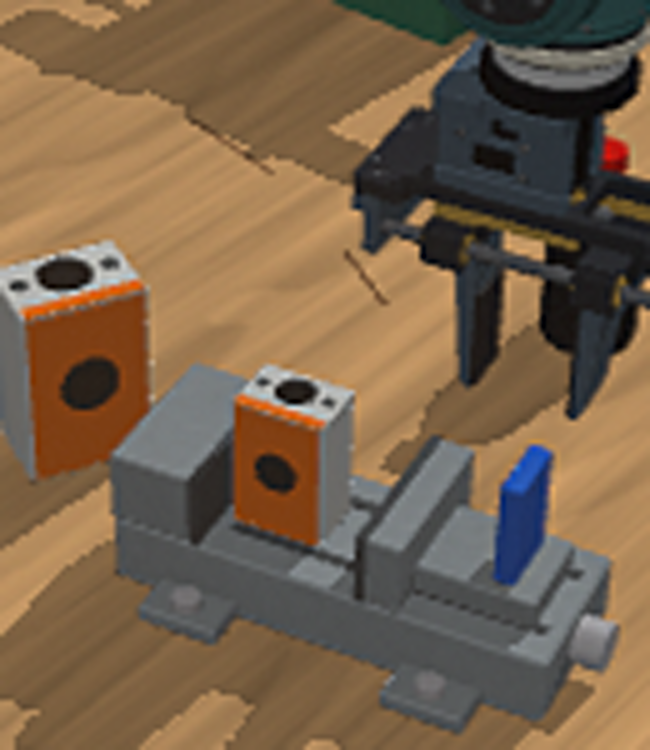

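Call:
send_rows --jaw '[-0.1, -0.1, -0.1, -0.1, -0.1, -0.1]' --pt "0 0.003 0.04" --pt "0 0.003 0.09" --pt "0 0.003 0.14" --pt "0 0.003 0.168" --pt "0 0.003 0.173" --pt "0 0.003 0.173" --turn '[0, 0, 0, 0, 0, 0]'

```text
time: 15.1
eef_pos: [668.3, 46.4, 97.7]
ee_rot: [-0.0, 0.625, 0.781, -0.0]
wrist_force: [-0.3, 0.7, 0.8]
grip_width: 0.552
```

Call:
send_rows --jaw '[0.2, 0.6, 1, 1, 1, 1]' --pt "0 0 0" --pt "0 0 0" --pt "0 0 0" --pt "0 0 0" --pt "0 0 0" --pt "0 0 0" --turn '[0, 0, 0, 0, 0, 0]'

```text
time: 15.7
eef_pos: [668.2, 46.4, 97.7]
ee_rot: [0.0, 0.625, 0.781, -0.0]
wrist_force: [-0.5, 0.0, 4.0]
grip_width: 0.151
```

Run:
```python
from h import *
plan((628,37.4,97),math.pi/2+Y)
```

```text
t 15.7 tcp [668.2  46.4  97.7] psi 1.7919 F [-0.5  0.   4. ] grip 0.151 q [ 0.03  0.48  1.84 -0.    0.82 -0.19]
dp [ 0.     -0.0823  0.0013] turn 0.0007
```

Gripped (13.7 mm). The gap is about 97 mm, so the final position should come after about 41 mm of travel. I'll push 30 mm first, then take small steps.

Call:
send_rows --jaw '[1, 1, 1, 1, 1, 1]' --pt "0 -0.01 0" --pt "0 -0.026 0" --pt "0 -0.042 0" --pt "0 -0.054 0" --pt "0 -0.06 0" --pt "0 -0.06 0" --turn '[0, 0, 0, 0, 0, 0]'

```text
time: 16.3
eef_pos: [638.4, 39.6, 97.7]
ee_rot: [-0.0, 0.625, 0.781, -0.0]
wrist_force: [-2.8, -1.7, 6.4]
grip_width: 0.154
```

Call:
send_rows --jaw '[1, 1, 1, 1]' --pt "0 -0.003 0" --pt "0 -0.006 0" --pt "0 -0.01 0" --pt "0 -0.01 0" --turn '[0, 0, 0, 0]'

```text
time: 16.7
eef_pos: [634.2, 38.7, 97.7]
ee_rot: [0.0, 0.625, 0.781, 0.0]
wrist_force: [4.5, -0.1, 3.8]
grip_width: 0.151
```

Run:
```python
from h import *
s=snap('scene')
crop(s,265,150,395,260,6,'pics/s17.png')
plan((628,37.4,97),math.pi/2+Y)
```

```text
t 16.75 tcp [634.2  38.7  97.7] psi 1.7914 F [4.1 0.1 4.8] grip 0.146 q [ 0.02  0.43  1.91 -0.    0.8  -0.2 ]
dp [ 0.0003 -0.0127  0.0014] turn 0.0005
```

View pics/s17.png

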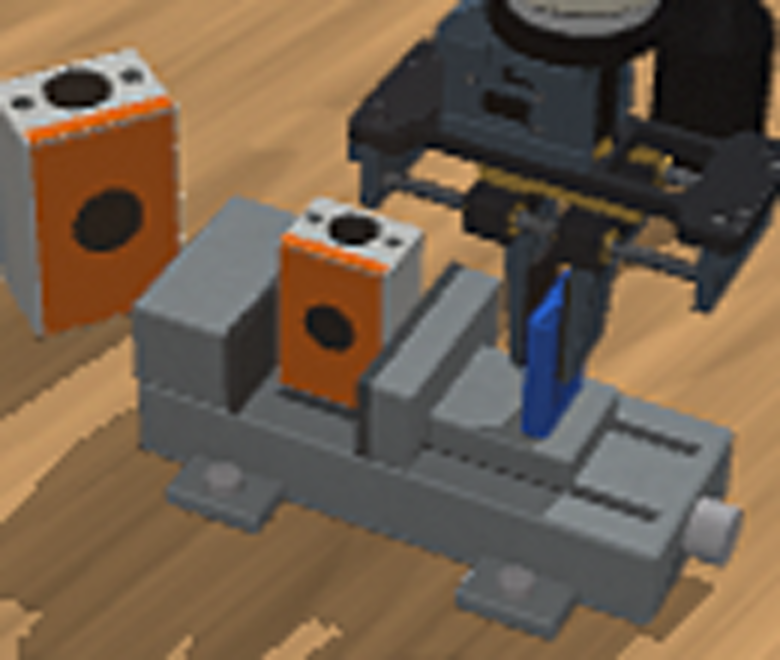

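The jaw is close to the block's rear face. I'll continue in small steps.

Call:
send_rows --jaw '[1, 1, 1]' --pt "0 -0.003 0" --pt "0 -0.006 0" --pt "0 -0.006 0" --turn '[0, 0, 0]'

```text
time: 17.05
eef_pos: [631.4, 38.1, 97.7]
ee_rot: [0.0, 0.625, 0.781, 0.0]
wrist_force: [5.1, -1.2, 3.9]
grip_width: 0.15
```

Call:
send_rows --jaw '[1, 1, 1]' --pt "0 -0.002 0" --pt "0 -0.004 0" --pt "0 -0.004 0" --turn '[0, 0, 0]'

```text
time: 17.35
eef_pos: [629.6, 37.6, 97.7]
ee_rot: [0.0, 0.625, 0.781, 0.0]
wrist_force: [6.1, 0.2, 3.5]
grip_width: 0.149
```

Call:
send_rows --jaw '[1, 1, 1]' --pt "0 -0.002 0" --pt "0 -0.004 0" --pt "0 -0.004 0" --turn '[0, 0, 0]'

```text
time: 17.65
eef_pos: [628.7, 37.4, 97.7]
ee_rot: [0.001, 0.625, 0.781, 0.001]
wrist_force: [15.2, 1.4, -4.8]
grip_width: 0.156
```

Call:
send_rows --jaw '[1, 1, 1]' --pt "0 -0.002 0" --pt "0 -0.004 0" --pt "0 -0.004 0" --turn '[0, 0, 0]'

```text
time: 17.95
eef_pos: [628.7, 37.4, 97.8]
ee_rot: [0.003, 0.625, 0.78, 0.003]
wrist_force: [30.2, 6.7, -18.6]
grip_width: 0.152
```

Run:
```python
from h import *
s=snap('scene')
crop(s,295,150,375,240,7,'pics/s18.png')
plan((628,37.4,97),math.pi/2+Y)
```

```text
t 18.0 tcp [628.7  37.4  97.8] psi 1.7908 F [ 30.    7.1 -17.4] grip 0.153 q [ 0.02  0.42  1.93  0.    0.78 -0.2 ]
dp [ 0.0004 -0.0013  0.0015] turn 0.0003
```

View pics/s18.png

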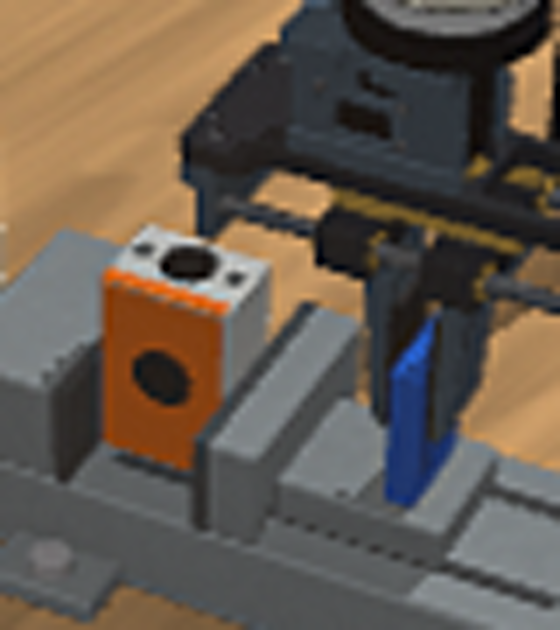

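Solid stop: 30 N and no more travel (40.5 mm in all, giving a 56 mm gap). I'll relax most of the push, still pressing, then release and rise.

Call:
send_rows --jaw '[1, 1, 0.6, 0.3, 0, -0.1, -0.1]' --pt "0 0.002 0" --pt "0 0.004 0" --pt "0 0.004 0" --pt "0 0.004 0" --pt "0 0.004 0" --pt "0 0.004 0" --pt "0 0.004 0" --turn '[0, 0, 0, 0, 0, 0, 0]'

```text
time: 18.7
eef_pos: [626.8, 37.2, 97.3]
ee_rot: [-0.0, 0.625, 0.781, -0.0]
wrist_force: [0.0, 0.2, -0.4]
grip_width: 0.519
```

Run:
```python
from h import *
s=snap('scene')
crop(s,295,150,375,240,7,'pics/s19.png')
plan((630,37.4,180),math.pi/2+Y)
```

```text
t 18.75 tcp [626.9  37.2  97.4] psi 1.7912 F [-0.3 -0.5 -0.2] grip 0.541 q [ 0.02  0.42  1.92  0.    0.79 -0.2 ]
dp [-0.0009  0.006  -0.1653] turn 0.0005
```

View pics/s19.png

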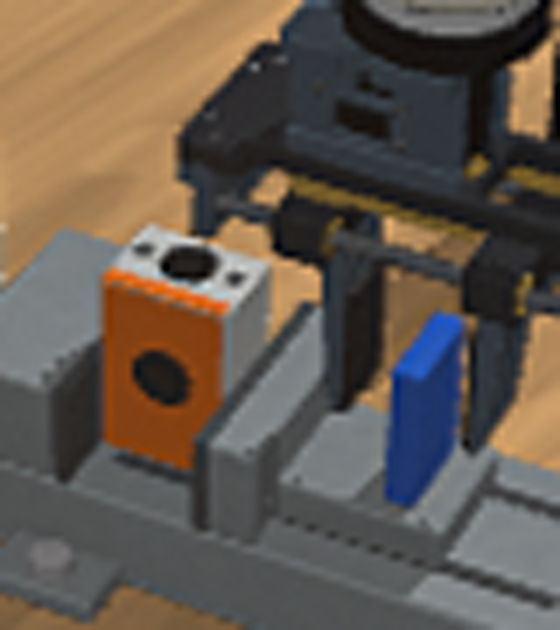

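The fingers are free of the paddle and nothing shifted. I'll rise straight up, then move right and back so the top camera can see.

Call:
send_rows --jaw '[-0.1, -0.1, -0.1, -0.1, -0.1, -0.1, -0.1]' --pt "0 0.002 -0.01" --pt "0 0.002 -0.05" --pt "0 0.002 -0.12" --pt "0 0.002 -0.2" --pt "0 0.002 -0.28" --pt "0 0.002 -0.3" --pt "0 0.002 -0.3" --turn '[0, 0, 0, 0, 0, 0, 0]'

```text
time: 19.45
eef_pos: [629.0, 37.5, 249.4]
ee_rot: [0.001, 0.625, 0.781, 0.001]
wrist_force: [0.6, 0.2, -1.2]
grip_width: 0.551
```

Call:
send_rows --jaw '[-0.1, -0.1, -0.1, -0.1, -0.1, -0.1, -0.1, -0.1, -0.1, -0.1, -0.1, -0.1]' --pt "-0.8 0 0" --pt "-0.8 0 0" --pt "-0.8 0 0" --pt "-0.8 0 0" --pt "-0.8 0 0" --pt "-0.8 0 0" --pt "-0.8 0 0" --pt "-0.8 0 0" --pt "-0.8 0 0" --pt "-0.8 0 0" --pt "-0.8 0 0" --pt "-0.8 0 0" --turn '[0, 0, 0, 0, 0, 0, 0, 0, 0, 0, 0, 0]'

```text
time: 20.65
eef_pos: [715.4, -351.5, 246.9]
ee_rot: [-0.0, 0.625, 0.781, -0.0]
wrist_force: [0.6, 0.4, -0.2]
grip_width: 0.55
```

Run:
```python
from h import *
t=snap('top');s=snap('scene')
cv2.imwrite('pics/t20.png',t["img"]);cv2.imwrite('pics/s20.png',s["img"])
crop(t,265,140,345,245,5,'pics/t21.png');crop(s,285,160,365,240,7,'pics/s21.png')
plan((630,37.4,180),math.pi/2+Y)
```

```text
t 20.75 tcp [ 715.7 -351.8  247.5] psi 1.7924 F [ 1.  -0.1 -0.1] grip 0.549 q [-0.49  0.5   1.49  0.    1.15 -0.71]
dp [0.797  0.0039 0.135 ] turn 0.0008
```

View pics/t20.png

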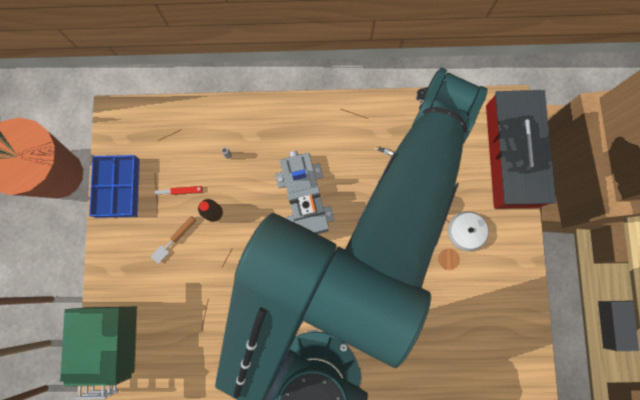

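View pics/t21.png

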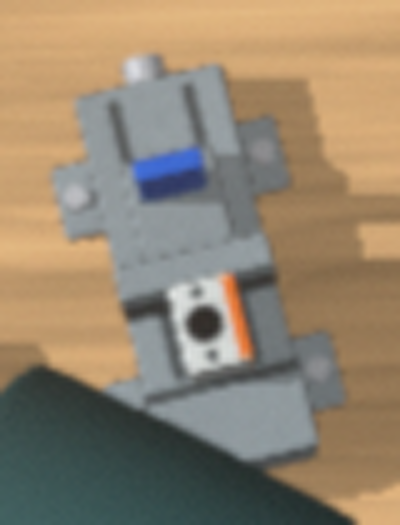

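View pics/s21.png

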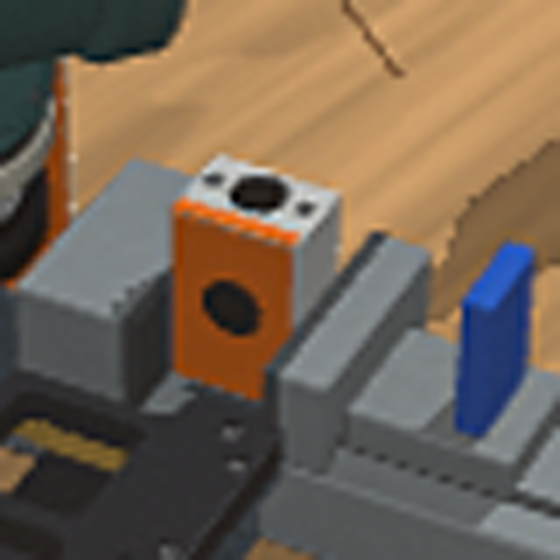

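Run:
```python
from h import *
t=snap('top');s=snap('scene')
T=lambda x,y:(265+(x+.5)/5-.5,140+(y+.5)/5-.5)
S=lambda x,y:(285+(x+.5)/7-.5,160+(y+.5)/7-.5)
o=(500.1,7.6)
p,e=two(t,T(204,322),s,S(260,193));print("bore",p.round(1),round(e,1),V(p,o,Y).round(1))
q,e=two(t,T(196,291),s,S(305,208));r,e2=two(t,T(212,357),s,S(214,180));print(q.round(1),r.round(1),e,e2,"axis yaw",math.atan2((q-r)[1],(q-r)[0]))
print("lantern check")
a=cv2.imread('pics/s20.png');b=cv2.imread('pics/scene0.png')
for i in(a,b):
    m=cv2.inRange(cv2.cvtColor(i,cv2.COLOR_BGR2HSV),(20,150,120),(33,255,255));m[:240]=0;m[310:]=0;m[:,:215]=0;m[:,270:]=0;ys,xs=np.nonzero(m);print(len(xs),xs.mean(),ys.mean())
```

```text
bore [527.   16.3 129.8] 0.5 [28.2  2.7]
[546.3  20.8 129.4] [506.   12.3 128. ] 0.8640450156390402 0.7003661780852989 axis yaw 0.2073281205429682
lantern check
1063 239.9576669802446 276.50517403574787
1060 240.00283018867924 276.5103773584906
```

View pics/s20.png

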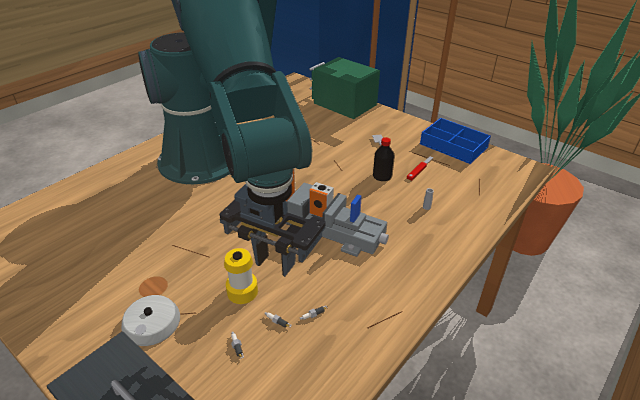

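Checks agree: the bore is 28.2 mm from the fixed jaw face (28 expected) and 2.7 mm off the middle. The block top is at z 129.8 and the lantern has not moved. The arm is clear of everything, so I'm handing in.

```bash
python3 -c "
from h import *
print(arm.close_job())"
```

```text
the job is handed in; nothing more can be done
None
```

The block is clamped again with its orange face out of the open end on the lantern side (−y), and the job was handed in at about 21 s. I pulled the jaw open by its paddle, lifted the block and turned it a quarter turn. I then set it down until the wrist force showed it resting on the bed, and pushed the jaw up to a firm stop at about 30 N.

**Last checks:**
- **Position:** the block's bore is 28.2 mm from the fixed jaw face (28 expected), and the block is 2.7 mm off the jaws' middle.
- **Upright and flat:** the top is at 129.8 mm where 130 is expected. The two small holes in the top read 1–2 mm lower, within measuring error.
- **Square:** the block's measured yaw is 0.207 rad against 0.219 for the vise, also within measuring error.
- **Jaw gap:** about 56 mm from the jaw's travel. It did not move when I let go of the paddle.
- **Other items:** the lantern is within 0.05 px of where it started. The other items look unmoved by eye; I did not measure them, and the arm hid the look-alike block in the last picture.

The first vise estimate was about 6 mm off, because I had not counted the dark jaw liners as part of the jaw faces. I corrected this before moving anything. No check failed.

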